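Dock the culture dish and the well plate, then start the scan

ROBOT

A 6-joint arm with a two-finger parallel gripper is mounted at the origin on the work surface. World frame = base frame: x ahead of the robot, y to its left, z up, the work surface at z = 0. Lengths are in m, angles in rad, forces in N, time in s.
With the tool pointing down it reaches from about 0.3 to 0.875 m from the base axis. Payload 6.4 kg.
Tool frame: the origin (TCP) lies on the mounting face of the last link; the fingertips stand 173 mm ahead of it and the grasp point (between the pads) lies 155 mm ahead of it (ctrl.tip_reach is the distance from the TCP to the fingertips, in m); z points along the fingers, y is the line along which they close (so a half turn about z gives the same grasp; the last joint's range is limited). The gripper opens to 85 mm and grips with 20 to 120 N. Pads are 22 mm wide; open, the fingers measure 114 mm over their backs; the gripper's body (76 mm by 85 mm) begins 54 mm behind the grasp point. The pads swing forward as they close: fully open they stand 13 mm farther back than shut.
Start: joints at [-1.382, 0.181, 1.607, -0, 1.354, -0.206], TCP at [0.221, -0.531, 0.405] pointing down, gripper open.
Joint ranges: [-2.99, 2.99], [-0.89, 2.07], [0.3, 2.58], [-1.14, 4.28], [0, 2.63], [-3.12, 3.12]. Speed limits (rad/s): [2.57, 2.57, 3.01, 3.14, 3.14, 3.14].

INTERFACE

Orientations are given as a unit quaternion [w, x, y, z].
In Python, from bench import ctrl gives the robot as it stands.
- The arm moves only by the shell command python3 -m pendant 'ROWS'. ROWS is JSON, a list that holds one entry, the list of rows, each a list of 7 numbers: the opening, from 0 (shut) to 1 (fully open), then the shift along the tool's x, y, z in mm, then the turn, a rotation vector about the tool's x, y, z in rad. A call has 1 to 5 rows; each row is the pose to reach, as a shift and turn from the pose commanded when the call began, along the tool's axes at that moment; what a row does not reach only later rows make up. A row lasts 1/12 s, in which the tool goes at most 41.7 mm and 7.16 degrees, less where a joint would pass 70% of its speed; a pose out of reach is approached as far as the arm can. A call with a gripper value outside its range is refused whole. The fingers move at their own pace and stop on an object; the grip force is fixed at half the most. Time passes only in rows, so rows that repeat a pose let the fingers close. It gives the time, the measured TCP pose, the force, the opening and the grip force at its end, in the units of the state.
- ctrl.get_obs(): the state, without advancing time (a new reading comes with each control period).
- ctrl.camera(name): name is "scene" or "top"; returns the picture (420x560x3 uint8, red, green, blue); there is no depth.
- ctrl.camera_params(name): a dict with "mtx" (3x3 intrinsics, pixels), "world_from_camera" (4x4, takes a point from camera to world coordinates). Camera axes: x right, y down, z forward; pixel columns grow to the right and rows downward; lengths in m; the calibration is good to about 2 mm. A picture is of the moment at which its call begins. camera_params takes no time and is no camera call.
- ctrl.hand_in(): hands the job in; it is judged then, once.
Trained networks look in the newest picture that a camera, given by its name, has taken for a name from the list of things; names that differ only in an ending like _2 or _b are one class to them, and where a whole thing is asked for, a point or a joint stands for the part that bears it (a point fixed in the world has none). Each returns a list of dicts, best first, with "confidence" (0 to 1); they miss things now and then, are a little off and sometimes report something else, mostly with a low value. They report only what shows in the picture. A call takes as long as a camera call. They do not tell look-alikes from the thing itself.
- ctrl.boxes_of(camera, name): "point" ([column, row] as shares, 0 to 1, of the picture: columns of its width, rows of its height, amid what is visible of it).
The state is a dict: "time_s": time; "q": joint angles; "dq": joint speeds; "joint_efforts": joint torques, N m; "eef_pos": TCP position; "eef_rot": TCP orientation; "wrist_force": force on the tool from outside, world axes, zero at the start; "torque": the same for the moment, N m; "opening": opening from 0.0 (shut) to 1.0 (fully open); "grasp_force": force on a finger pad.
Only numpy, scipy, OpenCV 4.12 (cv2) and the standard library are available. Lean on these libraries where they do the work, as an engineer would, in place of code of your own. Each camera call takes 0.05 s, during which the arm holds its last target. There are 200 camera calls.

TASK

Slide the round culture dish and the rectangular well plate along the bench, each through the open mouth of the blue nest that matches its shape, until it sits fully home; keep both flat on the bench all the way (they are filled: do not lift or tip them) and leave the other things on the bench where they are. When both are home, press the green scan button fully down and let it go.

Things in the scene. Friction and masses are not known exactly. Their poses are not given: they have to be found in the camera images.
- petri_dish: Round closed culture dish, 100 mm diameter, 18 mm high, pale rim with a dark red disc on top, about 90 g. Origin: centre of its underside. Too wide to grasp: push it.
- well_plate: White rectangular 24-well plate with orange and pink wells, 128 mm (its x axis) by 86 mm (its y axis), 20 mm high, about 120 g; either end may go in first. Origin: centre of its underside. Too wide to grasp: push it.
- round_nest: Fixed blue nest for the dish, no floor step. Half-circle wall round its +x side: inner radius 52.5 mm, 8 mm thick, 14 mm high. Mouth towards its -x, with wings that flare from 105 mm apart at x=0 to 132 mm at x=-22 mm. Origin: on the bench, where the seated dish's centre belongs (2.5 mm play). Push in along its +x.
- rect_nest: Fixed blue U-shaped nest for the plate, no floor step. Walls 8 mm thick, 14 mm high: sides 91 mm apart from x=-35 mm to the back wall, inner face at x=64 mm. Mouth towards its -x, wings flare to 116 mm apart at x=-53 mm. Origin: on the bench, where the seated plate's centre belongs (long side along x, its rear end then at x=-64 mm, outside the mouth). Push in along its +x.
- scan_button (a joint): Travel of the green push button: 0 up, about 0.006 m fully down; it springs back; about 5 N presses it fully.
- scan_button_top (a point): Centre of the top face of the green button (32 mm diameter, on a small grey housing on the bench); press straight down.
- media_bottle: Bystander: glass bottle with orange cap, 64 mm diameter, 140 mm high. Origin: centre of its underside.
- beaker: Bystander: glass beaker, 70 mm diameter, 90 mm high. Origin: centre of its underside.
- spatula: Bystander: spatula with wooden handle lying flat, 170 mm long along its x axis. Origin: under its middle.
- timer: Bystander: white timer lying flat, 55 x 75 x 22 mm. Origin: centre of its underside.
- tip_box: Bystander: orange box of pipette tips, 85 x 120 x 53 mm. Origin: centre of its underside.
Mind the look-alikes: they are no part of the job. There is more than one size of the part that bears scan_button; the job needs the smallest.

How it is judged:
On the way, in this order (a step that is already met when the one before it is completed fails the run):
1. both the dish and the plate are fully home in their matching nests (horizontal distance between petri_dish and round_nest below 0.006 m and height (world z) of each of petri_dish, well_plate below 0.004 m and angle between each of petri_dish, well_plate's own z axis and vertical below 0.05 rad and horizontal distance between well_plate and rect_nest below 0.006 m and angle between the x axis of well_plate and the x axis of rect_nest, either way round below 0.06 rad and linear speed of each of petri_dish, well_plate below 0.02 m/s), for 0.2 s.
2. then the green scan button is pressed fully down (value of joint scan_button above 0.0045 m), for 0.05 s.
At the end, for the whole second after the job is handed in: The dish lies flat on the bench with its centre within 6 mm of the round nest's origin; the plate lies flat with its centre within 6 mm of the rectangular nest's origin and its long side within 0.06 rad of the nest's x axis; both at rest; the button is up again (below 2 mm) (all of step 1 and value of joint scan_button below 0.002 m); the robot touches nothing.
It fails at once if the dish or the plate is lifted more than 15 mm or tipped more than about 14 degrees (height (world z) of any of petri_dish, well_plate above 0.015 m or angle between any of petri_dish, well_plate's own z axis and vertical above 0.25 rad).
It fails at once if a bystander is moved more than 30 mm (distance of any of media_bottle, beaker, spatula, timer, tip_box from where it was at the start of the episode above 0.03 m).
It also fails if it takes over 69 s, if anything falls off the work surface, if the arm or the gripper's body presses on something with over 40 N, if the wrist force passes 120 N, or if a joint passes its speed limit or range.

## Working session

There is one attempt and no reset: what is moved stays moved. The work goes in short steps, Python scripts to look and compute and a shell command to move; the robot and the scene stay as the last step left them, time stands still between calls to the robot, and variables do not carry over. Pictures are saved under pics/ and viewed, at most 10 in all, crops included, and the job is handed in when it is done.

```bash
mkdir -p pics; ls
cat > h.py <<'E'
import numpy as np, cv2
from bench import ctrl
def save(cam,fn):
    im=ctrl.camera(cam); cv2.imwrite('pics/'+fn,im[:,:,::-1]); return im
def ray(cam,u,v,z):
    p=ctrl.camera_params(cam);M=np.array(p['mtx']);T=np.array(p['world_from_camera'])
    d=T[:3,:3]@np.linalg.solve(M,[u,v,1]);o=T[:3,3]
    return o+d*(z-o[2])/d[2]
def proj(cam,P):
    p=ctrl.camera_params(cam);M=np.array(p['mtx']);T=np.linalg.inv(np.array(p['world_from_camera']))
    c=M@(T[:3,:3]@np.array(P,float)+T[:3,3]);return c[:2]/c[2]
E
python3 - <<'E'
from h import *
a=save('top','t0.png');b=save('scene','s0.png')
for c in('top','scene'):
  p=ctrl.camera_params(c);print(c,np.round(p['world_from_camera'],3).tolist(),np.round(p['mtx'],1).tolist())
H={'petri_dish':.018,'well_plate':.02,'round_nest':.014,'rect_nest':.014,'scan_button':.03,'media_bottle':.14,'beaker':.09,'spatula':.01,'timer':.022,'tip_box':.053}
for n,h in H.items():
  for r in ctrl.boxes_of('top',n):
    u,v=r['point'];u*=560;v*=420
    print(n,round(r['confidence'],2),[round(u),round(v)],ray('top',u,v,h).round(3))
o=ctrl.get_obs();print(o['time_s'],o['eef_pos'],o['eef_rot'],o['wrist_force'])
E
```

```text
pics
top [[-0.029, -0.998, 0.056, 0.495], [-1.0, 0.029, 0.003, 0.009], [-0.005, -0.055, -0.998, 1.313], [0.0, 0.0, 0.0, 1.0]] [[450.0, 0.0, 277.4], [0.0, 450.0, 205.1], [0.0, 0.0, 1.0]]
scene [[-0.637, 0.501, -0.586, 1.363], [0.771, 0.435, -0.466, 0.639], [0.021, -0.748, -0.663, 0.941], [0.0, 0.0, 0.0, 1.0]] [[506.3, 0.0, 276.7], [0.0, 506.3, 208.9], [0.0, 0.0, 1.0]]
petri_dish 0.79 [364, 200] [ 0.573 -0.235  0.018]
well_plate 0.83 [286, 200] [ 0.582 -0.012  0.02 ]
round_nest 0.52 [146, 282] [0.357 0.396 0.014]
rect_nest 0.84 [199, 181] [0.642 0.24  0.014]
scan_button 0.48 [136, 229] [0.51 0.42 0.03]
scan_button 0.47 [143, 195] [0.607 0.398 0.03 ]
media_bottle 0.94 [297, 116] [ 0.795 -0.047  0.14 ]
media_bottle 0.46 [145, 281] [0.373 0.361 0.14 ]
media_bottle 0.16 [200, 247] [0.456 0.218 0.14 ]
beaker 0.59 [145, 281] [0.369 0.377 0.09 ]
spatula 0.83 [230, 135] [0.776 0.146 0.01 ]
timer 0.95 [364, 143] [ 0.738 -0.243  0.022]
timer 0.18 [294, 116] [ 0.823 -0.043  0.022]
tip_box 0.72 [454, 177] [ 0.629 -0.485  0.053]
tip_box 0.61 [200, 246] [0.457 0.232 0.053]
0.6 [ 0.22118642 -0.53077555  0.40469736] [2.18244468e-05 9.80576788e-01 1.96135569e-01 9.45633209e-06] [0.51425306 0.45738896 0.49156913]
```

Run:
```python
import cv2
a=cv2.imread('pics/t0.png')
cv2.imwrite('pics/t0c.png',cv2.resize(a[90:330,100:420],None,fx=2.5,fy=2.5,interpolation=cv2.INTER_CUBIC))
```

```text
(no output)
```

View pics/t0c.png

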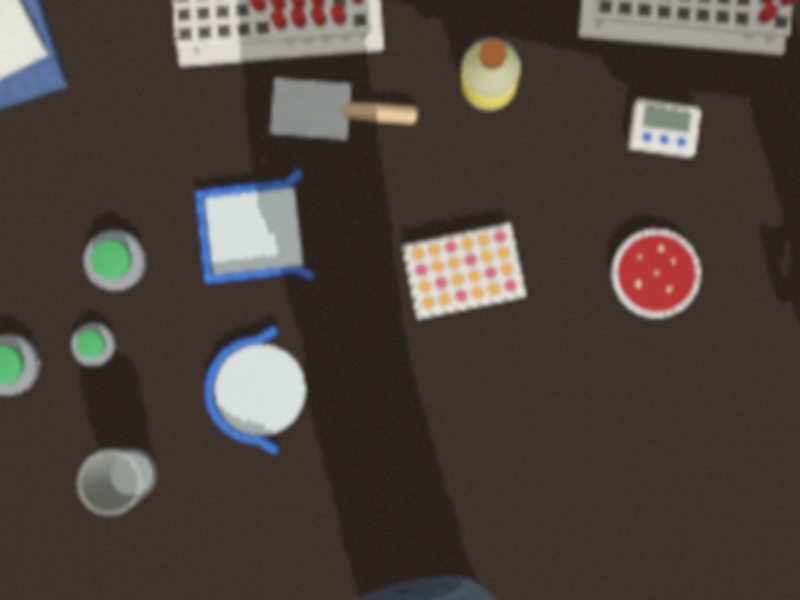

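View pics/s0.png

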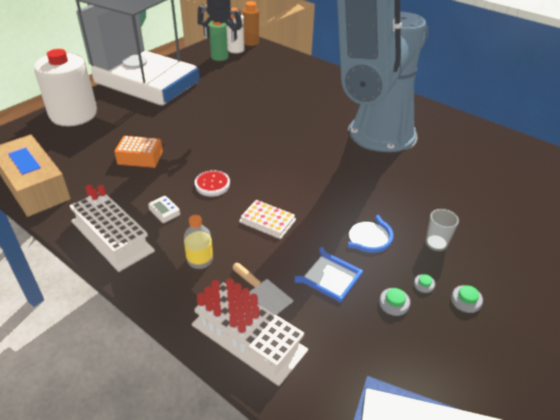

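The top crop shows the dish at full-image pixels (362,199), the plate at (286,198), the rect nest at (199,182) and the round nest at (202,246). Both nests have their mouth to the right, towards world -y. 

There are three green buttons: (145,194) large, (103,236) large and (137,228) small. The small one fits "the smallest". I'll check that in a crop and fit the poses precisely.

```bash
cat > fit.py <<'E'
from h import *
from scipy.optimize import minimize
S=4
def seg(a,b,t=.004):
    a,b=np.array(a,float),np.array(b,float);n=(b-a)/np.linalg.norm(b-a);m=np.array([-n[1],n[0]])*t
    return np.array([a+m,b+m,b-m,a-m])
def rnd():
    th=np.linspace(-np.pi/2,np.pi/2,19);p=.0565*np.c_[np.cos(th),np.sin(th)]
    L=[seg(p[i],p[i+1]) for i in range(18)]
    return L+[seg((0,s*.0565),(-.022,s*.070)) for s in(1,-1)]
def rect():
    return [seg((.068,-.0535),(.068,.0535))]+[q for s in(1,-1) for q in(seg((-.035,s*.0495),(.072,s*.0495)),seg((-.035,s*.0495),(-.053,s*.062)))]
t=np.linspace(0,2*np.pi,48,endpoint=False)
MODEL={'round_nest':(rnd(),.014),'rect_nest':(rect(),.014),'petri_dish':([.05*np.c_[np.cos(t),np.sin(t)]],.018),
 'well_plate':([np.array([(.064,.043),(-.064,.043),(-.064,-.043),(.064,-.043)])],.02)}
def render(cam,name,p,shape):
    polys,h=MODEL[name];m=np.zeros((shape[0]*S,shape[1]*S),np.uint8);c,s=np.cos(p[2]),np.sin(p[2])
    for q in polys:
        w=q@np.array([[c,s],[-s,c]])+p[:2]
        uv=np.array([proj(cam,[x,y,z]) for x,y in w for z in(0,h)])
        cv2.fillConvexPoly(m,cv2.convexHull(np.round(((uv+.5)*S-.5)*16).astype(np.int32)),255,shift=4)
    return cv2.resize(m,(shape[1],shape[0]),interpolation=cv2.INTER_AREA)/255.
def mask(im,name,p,R=.1):
    hsv=cv2.cvtColor(im,cv2.COLOR_RGB2HSV);H,s,v=[hsv[...,i].astype(int) for i in range(3)]
    m=((H>100)&(H<125)&(s>110)&(v>70)) if 'nest' in name else ((v>120)&((s>0)))
    return m
def fit(cam,im,name,p0):
    c=proj(cam,[p0[0],p0[1],.01]).astype(int);w=45;y0,x0=max(c[1]-w,0),max(c[0]-w,0)
    sl=np.s_[y0:y0+2*w,x0:x0+2*w];M=mask(im,name,p0)
    n,lab,st,_=cv2.connectedComponentsWithStats(M.astype(np.uint8))
    if 'nest' not in name: M=lab==np.bincount(lab[c[1]-6:c[1]+7,c[0]-6:c[0]+7].ravel(),minlength=n)[1:].argmax()+1
    M=cv2.GaussianBlur(M.astype(float),(0,0),.8)[sl]
    def f(p): return np.sum((cv2.GaussianBlur(render(cam,name,p,im.shape),(0,0),.8)[sl]-M)**2)
    best=None
    for k in range(2):
        q=p0 if best is None else best.x
        best=minimize(f,q,method='Nelder-Mead',options=dict(initial_simplex=np.array([q]+[np.array(q)+d for d in np.diag([.01,.01,.15])/(k+1)]),xatol=2e-4,fatol=.05,maxiter=90))
    return best.x,best.fun/np.sum(M**2)
E
cat > m1.py <<'E'
from fit import *
a=cv2.imread('pics/t0.png')[:,:,::-1].copy();b=cv2.imread('pics/s0.png')[:,:,::-1].copy()
for n,p0 in {'round_nest':(.46,.21,1.6),'rect_nest':(.64,.235,1.6),'petri_dish':(.573,-.235,0),'well_plate':(.582,-.012,1.75)}.items():
  for cam,im in(('top',a),('scene',b)):
    p,e=fit(cam,im,n,p0);print(n,cam,p.round(4),round(e,3))
hsv=cv2.cvtColor(a,cv2.COLOR_RGB2HSV);g=((hsv[...,0]>50)&(hsv[...,0]<80)&(hsv[...,1]>100)).astype(np.uint8)
for cam,im in(('top',a),('scene',b)):
  hsv=cv2.cvtColor(im,cv2.COLOR_RGB2HSV);g=((hsv[...,0]>50)&(hsv[...,0]<85)&(hsv[...,1]>100)&(hsv[...,2]>100)).astype(np.uint8)
  n,l,s,c=cv2.connectedComponentsWithStats(g)
  for i in range(1,n):
    if s[i,4]>30: print(cam,c[i].round(1),s[i,2:],*[ray(cam,*c[i],z).round(4)[:2] for z in(.02,.03,.04)])
print(ctrl.tip_reach)
cv2.imwrite('pics/btn.png',np.hstack([cv2.resize(q[:,:,::-1],(400,400),interpolation=cv2.INTER_CUBIC) for q in(a[170:260,90:180],b[240:330,370:490])]))
E
time python3 m1.py
```

```text
Traceback (most recent call last):
  File "m1.py", line 5, in <module>
    p,e=fit(cam,im,n,p0);print(n,cam,p.round(4),round(e,3))
        ~~~^^^^^^^^^^^^^
  File "fit.py", line 37, in fit
    best=minimize(f,q,method='Nelder-Mead',options=dict(initial_simplex=np.array([q]+[np.array(q)+d for d in np.diag([.01,.01,.15])/(k+1)]),xatol=2e-4,fatol=.05,maxiter=90))
  File "fit.py", line 33, in f
    def f(p): return np.sum((cv2.GaussianBlur(render(cam,name,p,im.shape),(0,0),.8)[sl]-M)**2)
                                              ~~~~~~^^^^^^^^^^^^^^^^^^^^^
  File "fit.py", line 20, in render
    uv=np.array([proj(cam,[x,y,z]) for x,y in w for z in(0,h)])
                 ~~~~^^^^^^^^^^^^^
  File "h.py", line 10, in proj
    p=ctrl.camera_params(cam);M=np.array(p['mtx']);T=np.linalg.inv(np.array(p['world_from_camera']))
ValueError: time passes only in moves, steps and waits

real	0m5.234s
user	0m3.634s
sys	0m0.264s
```

Cache the calibration.

```bash
sed -i 's/ctrl.camera_params(cam)/par(cam)/; s/^def save/import functools\n@functools.lru_cache(None)\ndef par(cam): return ctrl.camera_params(cam)\ndef save/' h.py
time python3 m1.py
```

```text
round_nest top [0.4568 0.2345 1.5536] 0.313
round_nest scene [0.4532 0.2334 1.5433] 0.497
rect_nest top [0.6422 0.2257 1.6586] 0.23
rect_nest scene [0.6395 0.2237 1.6593] 0.28
petri_dish top [ 0.5774 -0.2321 -0.0483] 0.009
petri_dish scene [ 0.5729 -0.2334  0.0889] 0.01
well_plate top [ 0.5861 -0.009   1.7495] 0.006
well_plate scene [ 0.5855 -0.009   1.75  ] 0.003
top [144. 193.] [ 15  15 179] [0.6124 0.3972] [0.6115 0.3942] [0.6106 0.3912]
top [135.8 227.1] [10  9 77] [0.5149 0.4221] [0.5147 0.4189] [0.5146 0.4157]
top [101.  235.2] [ 15  15 184] [0.4944 0.5224] [0.4944 0.5185] [0.4944 0.5145]
scene [217.6  48.2] [  9  25 112] [-0.0799 -0.8523] [-0.0642 -0.8361] [-0.0486 -0.8199]
scene [425.1 279.8] [ 13  12 115] [0.5134 0.423 ] [0.5226 0.4254] [0.5318 0.4277]
scene [468.4 294.2] [ 20  19 276] [0.4872 0.5208] [0.4967 0.5221] [0.5062 0.5233]
scene [395.5 297. ] [ 18  18 264] [0.6054 0.3948] [0.6137 0.3975] [0.6219 0.4002]
0.1734
real	0m7.493s
user	0m10.838s
sys	0m1.592s
```

View pics/btn.png

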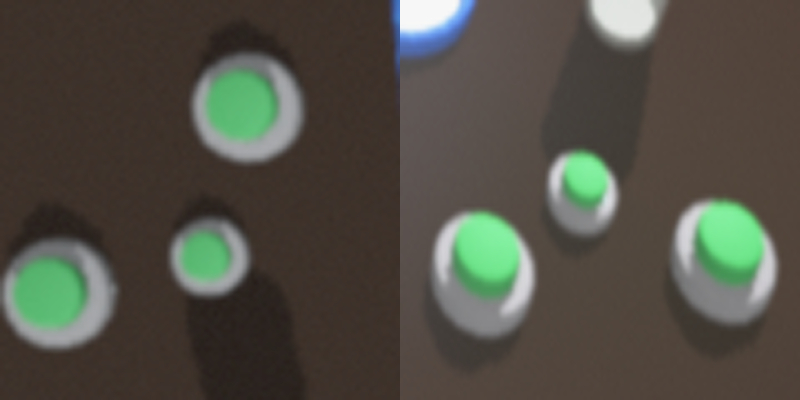

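The crop confirms the choice: the middle button at px (136,227) is clearly the smallest of the three, at about (0.514, 0.420). The other two, at (144,193) and (101,235), are look-alikes.

Plan:
1. Push the plate sideways with the two fingers until it is in line with its nest.
2. Push it in.
3. Push the dish in.

```bash
cat > go.py <<'E'
import sys
from h import *
from scipy.spatial.transform import Rotation as Rn
x,y,z,h=map(float,sys.argv[1:5]);o=ctrl.get_obs();w=np.array(o['eef_rot'])
R=Rn.from_quat(w[[1,2,3,0]]);D=Rn.from_euler('z',h)*Rn.from_euler('x',np.pi)
print('t',round(o['time_s'],2),'pos',np.round(o['eef_pos'],4),'h',round(float(np.arctan2(R.as_matrix()[1,0],R.as_matrix()[0,0])),4),'F',np.round(o['wrist_force'],1),'op',round(o['opening'],2),'q6',round(o['q'][5],2))
print('shift mm',((R.inv().apply(np.array([x,y,z])-o['eef_pos']))*1000).round(1),'turn',(R.inv()*D).as_rotvec().round(4))
E
python3 go.py .4915 -.017 .30 .088
```

```text
t 0.6 pos [ 0.2212 -0.5308  0.4047] h 0.3948 F [0.5 0.5 0.5] op 1.0 q6 -0.21
shift mm [ 447.1 -370.3  104.7] turn [ 0.     -0.      0.3068]
```

```bash
python3 -m pendant '[[[0.6,30,-25,7,0,0,0],[0.6,60,-50,14,0,0,0],[0.6,90,-74,21,0,0,0],[0.6,120,-99,28,0,0,0],[0.6,149,-123,35,0,0,0]]]'
python3 -m pendant '[[[0.6,30,-25,7,0,0,0],[0.6,60,-50,14,0,0,0],[0.6,90,-74,21,0,0,0],[0.6,120,-99,28,0,0,0],[0.6,149,-123,35,0,0,0]]]'
python3 -m pendant '[[[0.6,30,-25,7,0,0,0.06],[0.6,60,-50,14,0,0,0.12],[0.6,90,-74,21,0,0,0.18],[0.6,120,-99,28,0,0,0.25],[0.6,149,-123,35,0,0,0.307]]]'
python3 go.py .4915 -.017 .176 .088
```

```text
time_s: 1.02
eef_pos: [0.3118, -0.3582, 0.3695]
eef_rot: [0.0, 0.981, 0.196, 0.0]
wrist_force: [1.4, 0.4, 0.5]
opening: 0.601
grasp_force: 0.0
time_s: 1.43
eef_pos: [0.4021, -0.1872, 0.3348]
eef_rot: [0.0, 0.981, 0.196, 0.0]
wrist_force: [0.5, 0.1, 0.0]
opening: 0.599
grasp_force: 0.0
time_s: 1.85
eef_pos: [0.4925, -0.0162, 0.2997]
eef_rot: [0.0, 0.999, 0.042, 0.0]
wrist_force: [1.0, -1.1, -0.5]
opening: 0.6
grasp_force: 0.0
t 1.85 pos [ 0.4925 -0.0162  0.2997] h 0.0845 F [ 1.  -1.1 -0.5] op 0.6 q6 1.21
shift mm [ -1.2   0.7 123.7] turn [ 0.0003 -0.001  -0.0035]
```

```bash
python3 -m pendant '[[[0.6,0,0,35,0,0,0],[0.6,0,0,70,0,0,0],[0.6,0,0,100,0,0,0],[0.6,-1,1,118,0,0,-0.003],[0.6,-1,1,124,0,0,-0.003]]]' | head -3
python3 -m pendant '[[[0.6,10,0,0,0,0,0],[0.6,20,0,0,0,0,0],[0.6,30,0,0,0,0,0],[0.6,40,0,0,0,0,0],[0.6,50,0,0,0,0,0]]]'
python3 -m pendant '[[[0.6,10,0,0,0,0,0],[0.6,18,0,0,0,0,0],[0.6,26,0,0,0,0,0],[0.6,33,0,0,0,0,0],[0.6,40,0,0,0,0,0]]]'
cat > look.py <<'E'
import sys
from fit import *
n=sys.argv[1];p0=[float(v) for v in sys.argv[2:5]]
for cam in('top','scene'):
  im=save(cam,sys.argv[5]+cam+'.png');p,e=fit(cam,im,n,p0);print(n,cam,p.round(4),round(e,3))
E
python3 look.py well_plate .634 -.005 1.66 a; python3 go.py .602 -.0 .176 .088
python3 - <<'E'
import cv2,numpy as np
cv2.imwrite('pics/a.png',np.hstack([cv2.resize(cv2.imread(f'pics/a{c}.png')[r:r+180,l:l+240],None,fx=1.66,fy=1.66) for c,r,l in(('top',100,160),('scene',140,160))]))
E
```

```text
time_s: 2.27
eef_pos: [0.4893, -0.0187, 0.1726]
eef_rot: [-0.001, 0.999, 0.046, -0.003]
time_s: 2.68
eef_pos: [0.543, -0.0151, 0.178]
eef_rot: [0.0, 0.999, 0.045, 0.002]
wrist_force: [0.0, 0.3, -0.5]
opening: 0.599
grasp_force: 0.2
time_s: 3.1
eef_pos: [0.5815, -0.0112, 0.1764]
eef_rot: [0.0, 0.999, 0.045, 0.0]
wrist_force: [-1.1, -0.4, 1.2]
opening: 0.599
grasp_force: 0.7
well_plate top [ 0.6189 -0.0024  2.0412] 4.022
well_plate scene [ 0.6332 -0.0081  1.663 ] 0.009
t 3.2 pos [ 0.5818 -0.0112  0.1762] h 0.0909 F [-0.  -1.   0.2] op 0.6 q6 1.26
shift mm [21.1 -9.3  0.3] turn [ 0.0005 -0.002   0.0029]
```

View pics/a.png

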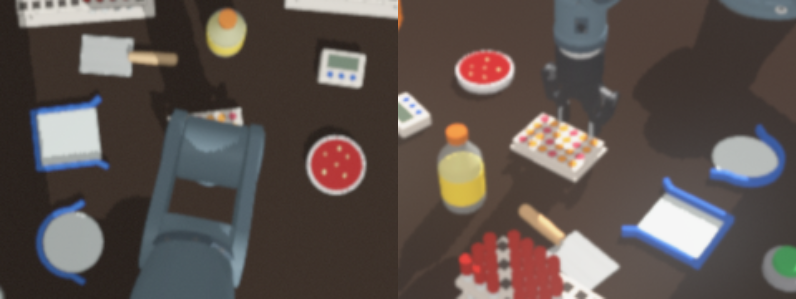

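The plate has squared up against the fingers (scene fit: (0.633,-0.008), yaw 1.663). About 26 mm of sideways push remains, then I go round behind it.

```bash
python3 -m pendant '[[[0.6,8,0,0,0,0,-0.003],[0.6,16,0,0,0,0,-0.003],[0.6,22,0,0,0,0,-0.003],[0.6,26,0,0,0,0,-0.003],[0.6,26,0,0,0,0,-0.003]]]' | head -3
python3 -m pendant '[[[0.6,-25,0,-5,0,0,0],[0.6,-50,0,-20,0,0,0],[0.6,-60,10,-60,0,0,0],[0.6,-60,40,-90,0,0,0],[0.6,-60,75,-90,0,0,0]]]' | head -3
python3 look.py well_plate .66 -.006 1.66 b; python3 go.py .675 -.17 .26 1.659
```

```text
time_s: 3.62
eef_pos: [0.6074, -0.0088, 0.1758]
eef_rot: [0.0, 0.999, 0.047, 0.001]
time_s: 4.03
eef_pos: [0.5553, -0.0888, 0.2718]
eef_rot: [0.002, 0.999, 0.049, 0.004]
well_plate top [ 0.6588 -0.0044  1.6632] 0.049
well_plate scene [ 0.6584 -0.0057  1.6607] 0.003
t 4.13 pos [ 0.5551 -0.0933  0.2687] h 0.0903 F [ 0.9  0.3 -1.2] op 0.6 q6 1.1
shift mm [112.4  87.1   9.8] turn [ 8.2000e-03 -1.2000e-03 -1.5687e+00]
```

```bash
python3 -m pendant '[[[0.6,20,5,0,0,0,-0.105],[0.6,40,10,0,0,0,-0.21],[0.6,65,15,0,0,0,-0.315],[0.6,90,20,0,0,0,-0.42],[0.6,112,27,0,0,0,-0.525]]]' | head -3
python3 -m pendant '[[[0.6,0,0,0,0,0,-0.105],[0.6,0,0,0,0,0,-0.21],[0.6,0,0,0,0,0,-0.315],[0.6,0,0,0,0,0,-0.42],[0.6,0,0,0,0,0,-0.525]]]' | head -3
python3 -m pendant '[[[0.6,0,0,0,0,0,-0.105],[0.6,0,0,0,0,0,-0.21],[0.6,0,0,0,0,0,-0.315],[0.6,0,0,0,0,0,-0.42],[0.6,0,0,0,0,0,-0.52]]]' | head -3
python3 go.py .669 -.11 .176 1.659
```

```text
time_s: 4.55
eef_pos: [0.6687, -0.1047, 0.2648]
eef_rot: [-0.001, 0.952, 0.307, -0.0]
time_s: 4.97
eef_pos: [0.6675, -0.1048, 0.2645]
eef_rot: [-0.001, 0.839, 0.543, -0.001]
time_s: 5.38
eef_pos: [0.6674, -0.1048, 0.2646]
eef_rot: [-0.001, 0.672, 0.741, -0.0]
t 5.38 pos [ 0.6674 -0.1048  0.2646] h 1.6691 F [0.1 0.2 0.6] op 0.6 q6 -0.43
shift mm [-5.4  1.2 88.6] turn [-0.0015 -0.001   0.0101]
```

```bash
python3 -m pendant '[[[0.6,-5,1,30,0,0,0.01],[0.6,-5,1,60,0,0,0.01],[0.6,-5,1,80,0,0,0.01],[0.6,-5,1,89,0,0,0.01],[0.6,-5,1,89,0,0,0.01]]]' | head -3
for i in 1 2 3; do python3 -m pendant '[[[0.6,10,0,0,0,0,0],[0.6,20,0,0,0,0,0],[0.6,30,0,0,0,0,0],[0.6,40,0,0,0,0,0],[0.6,50,0,0,0,0,0]]]' | sed -n 2,4p; done
python3 look.py well_plate .649 .12 1.66 c; python3 go.py .647 .152 .176 1.659
```

```text
time_s: 5.8
eef_pos: [0.6676, -0.1094, 0.173]
eef_rot: [-0.003, 0.677, 0.736, -0.001]
eef_pos: [0.6656, -0.0593, 0.1783]
eef_rot: [0.001, 0.677, 0.736, 0.001]
wrist_force: [0.6, -1.3, 0.8]
eef_pos: [0.6608, -0.0097, 0.1767]
eef_rot: [-0.0, 0.677, 0.736, -0.0]
wrist_force: [-0.1, -1.5, 1.0]
eef_pos: [0.6567, 0.0401, 0.1766]
eef_rot: [-0.0, 0.677, 0.736, -0.0]
wrist_force: [0.5, -0.7, 0.8]
well_plate top [0.639  0.0702 1.9647] 2.269
well_plate scene [0.6474 0.1212 1.6464] 0.234
t 7.15 pos [0.6564 0.0411 0.1764] h 1.6555 F [ 0.2 -0.4  0.5] op 0.6 q6 -0.2
shift mm [111.3  -0.    0.5] turn [-0.0007 -0.0008 -0.0035]
```

```bash
python3 -m pendant '[[[0.6,10,0,0,0,0,0],[0.6,20,0,0,0,0,0],[0.6,30,0,0,0,0,0],[0.6,40,0,0,0,0,0],[0.6,50,0,0,0,0,0]]]' | sed -n 2,4p
python3 -m pendant '[[[0.6,7,0,0,0,0,0],[0.6,14,0,0,0,0,0],[0.6,21,0,0,0,0,0],[0.6,28,0,0,0,0,0],[0.6,35,0,0,0,0,0]]]' | sed -n 2,4p
python3 -m pendant '[[[0.6,4,0,0,0,0,0],[0.6,8,0,0,0,0,0],[0.6,12,0,0,0,0,0],[0.6,16,0,0,0,0,0],[0.6,20,0,0,0,0,0]]]' | sed -n 2,4p
python3 go.py .647 .152 .176 1.659
python3 - <<'E'
from h import *
im=save('scene','d.png');cv2.imwrite('pics/dc.png',cv2.resize(im[200:320,260:420,::-1],None,fx=4,fy=4,interpolation=cv2.INTER_CUBIC))
E
```

```text
eef_pos: [0.6525, 0.0901, 0.1766]
eef_rot: [-0.0, 0.677, 0.736, -0.0]
wrist_force: [-0.1, 0.5, -0.2]
eef_pos: [0.6497, 0.1244, 0.1767]
eef_rot: [0.0, 0.677, 0.736, 0.0]
wrist_force: [0.2, -0.6, -0.7]
eef_pos: [0.6481, 0.1439, 0.1767]
eef_rot: [0.0, 0.677, 0.736, -0.0]
wrist_force: [0.2, 0.1, 0.5]
t 8.4 pos [0.6481 0.1439 0.1767] h 1.6535 F [0.2 0.1 0.5] op 0.6 q6 -0.04
shift mm [ 8.1 -0.5  0.7] turn [ 0.      0.     -0.0055]
```

View pics/dc.png

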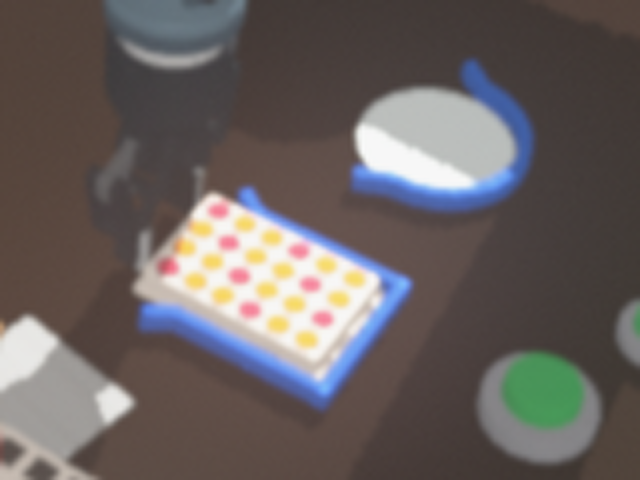

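The plate is inside the nest, with a gap of a few mm left at the back wall (crop px (370,330)). I'll creep forward until it makes contact.

```bash
python3 -m pendant '[[[0.6,2,0,0,0,0,-0.004],[0.6,4,0,0,0,0,-0.004],[0.6,6,0,0,0,0,-0.004],[0.6,7,0,0,0,0,-0.004],[0.6,7,0,0,0,0,-0.004]]]' | sed -n 2,4p
for i in 1 2 3; do python3 -m pendant '[[[0.6,0.7,0,0,0,0,0],[0.6,1.4,0,0,0,0,0],[0.6,2,0,0,0,0,0],[0.6,2,0,0,0,0,0]]]' | sed -n 2,4p; done
```

```text
eef_pos: [0.6481, 0.1487, 0.1769]
eef_rot: [0.002, 0.675, 0.737, -0.001]
wrist_force: [0.9, -10.1, 0.7]
eef_pos: [0.6481, 0.1492, 0.1769]
eef_rot: [0.002, 0.676, 0.737, -0.002]
wrist_force: [0.3, -16.4, -0.3]
eef_pos: [0.6482, 0.1497, 0.1769]
eef_rot: [0.003, 0.676, 0.737, -0.003]
wrist_force: [0.1, -22.4, 0.1]
eef_pos: [0.6482, 0.1502, 0.1769]
eef_rot: [0.004, 0.676, 0.737, -0.004]
wrist_force: [-0.2, -29.8, 2.1]
```

The force rose to about 30 N with the TCP stopped, so the plate is home. I'll back off, rise, check the fits, and move to the dish.

```bash
python3 -m pendant '[[[0.6,-10,0,0,0,0,0],[0.6,-40,0,0,0,0,0],[0.6,-70,0,-20,0,0,0],[0.6,-105,0,-40,0,0,0],[0.6,-145,0,-60,0,0,0]]]' | sed -n 2,4p
python3 -m pendant '[[[0.6,-40,0,-10,0,0,0],[0.6,-80,0,-20,0,0,0],[0.6,-120,0,-20,0,0,0],[0.6,-160,0,-20,0,0,0],[0.6,-160,0,-20,0,0,0]]]' | sed -n 2,4p
python3 look.py well_plate .641 .2245 1.659 e
python3 - <<'E'
from fit import *
for cam in('top','scene'):
  im=cv2.imread('pics/e'+cam+'.png')[:,:,::-1].copy()
  for n,p0 in(('round_nest',(.455,.234,1.55)),('rect_nest',(.641,.2245,1.659)),('petri_dish',(.575,-.232,0))):
    p,e=fit(cam,im,n,p0);print(cam,n,p.round(4),round(e,3))
  if cam=='top':
    o=cv2.resize(im[150:280,150:280,::-1],None,fx=4.5,fy=4.5,interpolation=cv2.INTER_CUBIC)
    cv2.imwrite('pics/ec.png',o)
E
python3 go.py .602 -.313 .26 1.9
```

```text
eef_pos: [0.6591, 0.0143, 0.2358]
eef_rot: [-0.0, 0.675, 0.738, -0.0]
wrist_force: [0.6, 0.1, -0.4]
eef_pos: [0.6735, -0.1522, 0.2564]
eef_rot: [0.002, 0.678, 0.735, -0.0]
wrist_force: [0.6, 0.7, 0.8]
well_plate top [0.639  0.2258 1.6526] 0.152
well_plate scene [0.6437 0.2286 1.6644] 0.119
top round_nest [0.4561 0.2342 1.5592] 0.167
top rect_nest [0.642  0.2257 1.6672] 0.205
top petri_dish [ 0.5968 -0.2051 -0.0379] 2.674
scene round_nest [0.4535 0.233  1.551 ] 0.185
scene rect_nest [0.6384 0.2239 1.6418] 0.681
scene petri_dish [ 0.5711 -0.2263  0.1034] 0.314
t 10.8 pos [ 0.6731 -0.1465  0.2553] h 1.6542 F [-0.9  1.4 -0.5] op 0.6 q6 -0.47
shift mm [-160.   -84.7   -4.8] turn [ 2.000e-04 -3.000e-04 -2.458e-01]
```

View pics/ec.png

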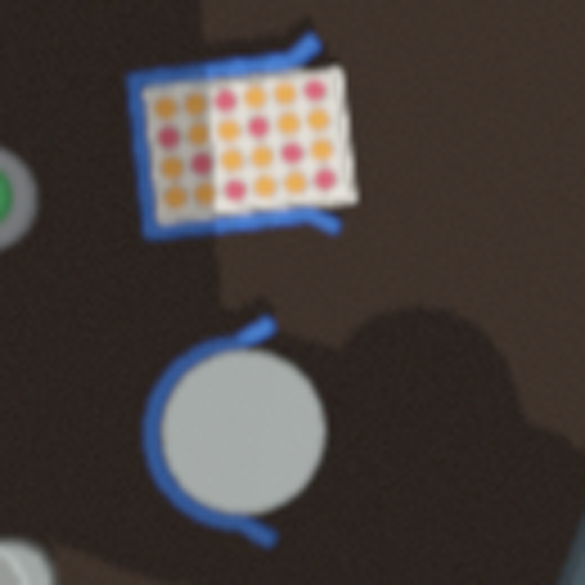

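The plate is home, with its left end flush to the back wall (crop px (145,155)). Round nest is at (0.455, 0.2336), heading 1.555. Next is the dish.

```bash
python3 -m pendant '[[[0.6,-35,-18,0,0,0,-0.05],[0.6,-70,-36,0,0,0,-0.1],[0.6,-105,-54,0,0,0,-0.15],[0.6,-140,-72,0,0,0,-0.2],[0.6,-162,-85,0,0,0,-0.246]]]' | sed -n 2,3p
python3 -m pendant '[[[0.6,0,0,10,0,0,0],[0.6,0,0,40,0,0,0],[0.6,0,0,65,0,0,0],[0.6,0,0,75,0,0,0],[0.6,0,0,75,0,0,0]]]' | sed -n 2,3p
python3 go.py .602 -.313 .176 1.9;python3 look.py petri_dish .575 -.233 0 f
```

```text
eef_pos: [0.6018, -0.3144, 0.2552]
eef_rot: [-0.0, 0.579, 0.815, -0.0]
eef_pos: [0.6018, -0.3103, 0.1763]
eef_rot: [-0.004, 0.58, 0.815, 0.0]
t 11.63 pos [ 0.6018 -0.3103  0.1763] h 1.9052 F [-0.1  1.1 -0.8] op 0.6 q6 -0.99
shift mm [-2.7 -0.7  0.3] turn [-0.0038 -0.0064  0.0052]
petri_dish top [ 0.5798 -0.229  -0.0655] 0.07
petri_dish scene [ 0.573  -0.2334 -0.0406] 0.01
```

```bash
python3 -m pendant '[[[0.6,7,0,0,0,0,0],[0.6,14,0,0,0,0,0],[0.6,22,0,0,0,0,0],[0.6,31,0,0,0,0,0],[0.6,40,0,0,0,0,0]]]' | sed -n 2,4p
for i in 1 2 3 4 5; do python3 -m pendant '[[[0.6,10,0,0,0,0,0],[0.6,20,0,0,0,0,0],[0.6,30,0,0,0,0,0],[0.6,40,0,0,0,0,0],[0.6,50,0,0,0,0,0]]]' | sed -n 2p; done
python3 go.py .4705 .0735 .176 1.9;python3 look.py petri_dish .49 .0 0 g
```

```text
eef_pos: [0.5896, -0.2746, 0.1813]
eef_rot: [0.001, 0.58, 0.815, 0.0]
wrist_force: [0.1, -0.5, 0.8]
eef_pos: [0.573, -0.2273, 0.1806]
eef_pos: [0.5566, -0.18, 0.1804]
eef_pos: [0.5402, -0.1327, 0.1803]
eef_pos: [0.5239, -0.0854, 0.1803]
eef_pos: [0.5075, -0.0382, 0.1803]
t 14.23 pos [ 0.5075 -0.0382  0.1803] h 1.9038 F [ 1.4 -1.8  1.7] op 0.6 q6 -0.64
shift mm [117.7   1.5   4.3] turn [-0.0001 -0.      0.0038]
petri_dish top [0.481  0.0065 0.1335] 3.736
petri_dish scene [0.4834 0.0128 0.1346] 0.013
```

```bash
python3 -m pendant '[[[0.6,10,0,1,0,0,0],[0.6,20,0,2,0,0,0],[0.6,30,0,3,0,0,0],[0.6,40,0,4,0,0,0],[0.6,50,0,4,0,0,0]]]' | sed -n 2p
python3 -m pendant '[[[0.6,10,0,0,0,0,0],[0.6,20,0,0,0,0,0],[0.6,30,0,0,0,0,0],[0.6,40,0,0,0,0,0],[0.6,50,0,0,0,0,0]]]' | sed -n 2p
python3 -m pendant '[[[0.6,5,0,0,0,0,0],[0.6,10,0,0,0,0,0],[0.6,12,0,0,0,0,0],[0.6,12,0,0,0,0,0]]]' | sed -n 2p
python3 -m pendant '[[[0.6,-8,0,0,0,0,0],[0.6,-18,0,0,0,0,0],[0.6,-30,0,0,0,0,0],[0.6,-30,0,0,0,0,0]]]' | sed -n 2p
python3 look.py petri_dish .455 .123 0 i; python3 go.py .4525 .043 .176 1.555
```

```text
eef_pos: [0.491, 0.0091, 0.1761]
eef_pos: [0.4746, 0.0564, 0.1762]
eef_pos: [0.4711, 0.0671, 0.1763]
eef_pos: [0.4825, 0.0359, 0.1767]
petri_dish top [0.4569 0.1349 0.0934] 3.002
petri_dish scene [0.4486 0.1188 0.0456] 0.002
t 15.93 pos [0.4815 0.0372 0.1764] h 1.9014 F [-0.2  0.3  0.2] op 0.6 q6 -0.5
shift mm [ 14.9 -25.5   0.4] turn [ 3.000e-04 -0.000e+00  3.464e-01]
```

```bash
python3 -m pendant '[[[0.6,-10,-7,0,0,0,0.075],[0.6,-12,-14,0,0,0,0.15],[0.6,-10,-21,0,0,0,0.225],[0.6,-4,-28,0,0,0,0.3],[0.6,0,-35,0,0,0,0.371]]]' | sed -n 2,4p
python3 go.py .4475 .064 .176 1.53
```

```text
eef_pos: [0.4474, 0.0269, 0.1762]
eef_rot: [-0.0, 0.722, 0.692, -0.0]
wrist_force: [0.2, 0.8, 0.5]
t 16.35 pos [0.4474 0.0269 0.1762] h 1.5284 F [0.2 0.8 0.5] op 0.6 q6 -0.16
shift mm [37.  -1.5  0.2] turn [-0.0006 -0.0003 -0.0016]
```

```bash
python3 -m pendant '[[[0.6,8,-1,0,0,0,0],[0.6,16,-1,0,0,0,0],[0.6,24,-1,0,0,0,0],[0.6,32,-1,0,0,0,0],[0.6,40,-1,0,0,0,0]]]' | sed -n 2,4p
python3 -m pendant '[[[0.6,10,0,0,0,0,0],[0.6,20,0,0,0,0,0],[0.6,30,0,0,0,0,0],[0.6,40,0,0,0,0,0],[0.6,50,0,0,0,0,0]]]' | sed -n 2,4p
python3 -m pendant '[[[0.6,8,0,0,0,0,0],[0.6,16,0,0,0,0,0],[0.6,24,0,0,0,0,0],[0.6,32,0,0,0,0,0],[0.6,38,0,0,0,0,0]]]' | sed -n 2,4p
python3 -m pendant '[[[0.6,4,0,0,0,0,0],[0.6,8,0,0,0,0,0],[0.6,12,0,0,0,0,0],[0.6,15,0,0,0,0,0],[0.6,17,0,0,0,0,0]]]' | sed -n 2,4p
python3 look.py petri_dish .455 .228 0 j
```

```text
eef_pos: [0.449, 0.068, 0.1764]
eef_rot: [0.0, 0.72, 0.694, 0.0]
wrist_force: [0.6, -0.4, -0.3]
eef_pos: [0.4504, 0.118, 0.1763]
eef_rot: [0.0, 0.72, 0.694, -0.0]
wrist_force: [0.9, -1.0, -0.3]
eef_pos: [0.4519, 0.1557, 0.1763]
eef_rot: [-0.0, 0.72, 0.694, 0.0]
wrist_force: [-0.2, -1.8, 0.5]
eef_pos: [0.4526, 0.1721, 0.1764]
eef_rot: [0.0, 0.72, 0.694, 0.0]
wrist_force: [-0.3, -1.3, 0.4]
petri_dish top [ 0.5817 -0.0187  1.1   ] nan
petri_dish scene [ 0.4564  0.2373 -0.0843] 0.181fit.py:38: RuntimeWarning: invalid value encountered in scalar divide
  return best.x,best.fun/np.sum(M**2)
```

No wall force yet. I'll creep on until contact.

```bash
for i in 1 2 3 4; do python3 -m pendant '[[[0.6,1,0,0,0,0,0],[0.6,2,0,0,0,0,0],[0.6,3,0,0,0,0,0],[0.6,3,0,0,0,0,0]]]' | sed -n '2p;4p'; done
```

```text
eef_pos: [0.4527, 0.1749, 0.1763]
wrist_force: [0.3, -0.8, -0.1]
eef_pos: [0.453, 0.1779, 0.1764]
wrist_force: [1.8, -2.2, -0.6]
eef_pos: [0.4536, 0.18, 0.1766]
wrist_force: [2.6, -10.1, 0.7]
eef_pos: [0.4542, 0.1814, 0.1767]
wrist_force: [5.3, -21.5, 0.8]
```

Force rose with a hard stop, so the dish is home. I'll back away, rise, shut the gripper and check.

```bash
python3 -m pendant '[[[0.6,-8,0,0,0,0,0],[0.6,-30,0,0,0,0,0],[0.6,-50,0,-10,0,0,0],[0.6,-80,0,-40,0,0,0],[0.6,-110,0,-70,0,0,0]]]' | sed -n 2p
python3 -m pendant '[[[0,-30,0,-20,0,0,0],[0,-60,0,-40,0,0,0],[0,-60,0,-40,0,0,0]]]' | sed -n 2p
python3 look.py petri_dish .455 .2336 0 k
python3 - <<'E'
from fit import *
for cam in('top','scene'):
  im=cv2.imread('pics/k'+cam+'.png')[:,:,::-1].copy();p,e=fit(cam,im,'round_nest',(.455,.2335,1.555));print(cam,p.round(4),round(e,3))
a,b=[cv2.imread(f'pics/k{c}.png') for c in('top','scene')]
cv2.imwrite('pics/kc.png',np.hstack([cv2.resize(q,(400,400),interpolation=cv2.INTER_CUBIC) for q in(a[155:275,155:275],b[200:310,290:400])]))
E
python3 go.py .514 .42 .28 1.55
```

```text
eef_pos: [0.4473, 0.0746, 0.2445]
eef_pos: [0.448, 0.0113, 0.2893]
petri_dish top [0.4562 0.2372 0.1094] 0.161
petri_dish scene [ 0.457   0.238  -0.0244] 0.138
top [0.4557 0.2352 1.5679] 0.25
scene [0.4525 0.233  1.5434] 0.542
t 20.22 pos [0.4466 0.0143 0.2859] h 1.53 F [-1.   0.6 -0.8] op 0.01 q6 -0.19
shift mm [408.1  50.8   6.2] turn [ 0.0015 -0.0005 -0.02  ]
```

View pics/kc.png

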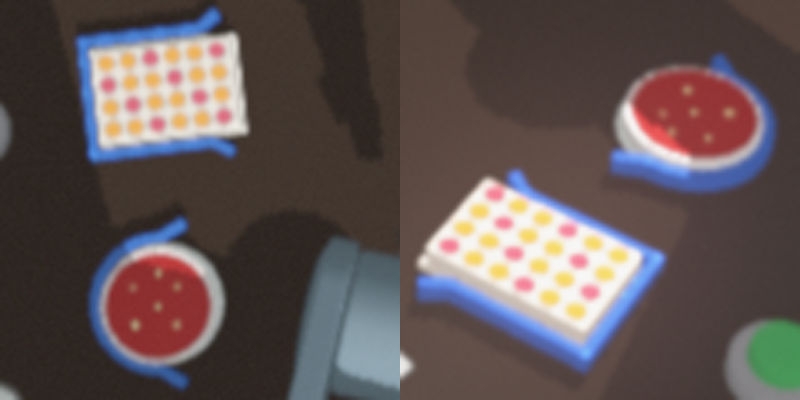

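Both are home: the dish is hard against the round wall at left-crop px (157,303), and the plate is flush at (165,95). Next is the small button, which triangulates to about (0.514, 0.4225, 0.021).

```bash
python3 -m pendant '[[[0,40,5,0,0,0,0],[0,80,10,0,0,0,0],[0,120,15,0,0,0,0],[0,160,20,0,0,0,0],[0,200,25,0,0,0,0]]]' | sed -n 2p
python3 -m pendant '[[[0,40,5,0,0,0,0],[0,80,10,0,0,0,0],[0,120,15,0,0,0,0],[0,160,20,0,0,0,0],[0,200,25,0,0,0,0]]]' | sed -n 2p
python3 go.py .514 .4225 .206 1.53
```

```text
eef_pos: [0.4777, 0.2171, 0.2836]
eef_pos: [0.5096, 0.4162, 0.2829]
t 21.05 pos [0.5096 0.4162 0.2829] h 1.5349 F [ 2.  -0.3  0. ] op 0.0 q6 0.54
shift mm [ 6.5  4.4 76.9] turn [-0.0037  0.0014  0.0049]
```

```bash
python3 -m pendant '[[[0,6,4,20,0,0,0],[0,6,4,45,0,0,0],[0,6,4,65,0,0,0],[0,6,4,74,0,0,0],[0,6,4,76,0,0,0]]]' | sed -n '2p;4p'
for i in 1 2 3; do python3 -m pendant '[[[0,0,0,1.5,0,0,0],[0,0,0,3,0,0,0],[0,0,0,4,0,0,0],[0,0,0,4,0,0,0]]]' | sed -n '2p;4p'; done
```

```text
eef_pos: [0.5133, 0.4189, 0.2049]
wrist_force: [-0.8, -0.3, 0.1]
eef_pos: [0.5164, 0.4188, 0.2065]
wrist_force: [-0.7, -1.0, -0.5]
eef_pos: [0.5159, 0.4186, 0.2011]
wrist_force: [-0.1, -0.1, -0.9]
eef_pos: [0.5158, 0.4186, 0.1968]
wrist_force: [-0.4, 0.3, 0.4]
```

```bash
python3 -m pendant '[[[0,4,-2,0,0,0,0],[0,4,-2,1,0,0,0],[0,4,-2,2,0,0,0],[0,4,-2,2,0,0,0]]]' | sed -n '2p;4p'
for i in 1 2 3 4; do python3 -m pendant '[[[0,0,0,1,0,0,0],[0,0,0,2,0,0,0],[0,0,0,2,0,0,0]]]' | sed -n '2p;4p'; done
```

```text
eef_pos: [0.514, 0.4231, 0.1952]
wrist_force: [-1.1, 0.9, 1.3]
eef_pos: [0.5141, 0.423, 0.1934]
wrist_force: [-1.1, 1.3, 2.6]
eef_pos: [0.5141, 0.423, 0.1914]
wrist_force: [-1.6, 2.1, 2.9]
eef_pos: [0.5141, 0.423, 0.1895]
wrist_force: [-2.6, 3.0, 3.8]
eef_pos: [0.5142, 0.4231, 0.1893]
wrist_force: [-6.9, -0.9, 17.3]
```

The button bottomed out: contact came at about 0.1953, it travelled 6 mm, and the force jumped to 17 N at the stop. I'll release and retreat.

```bash
python3 -m pendant '[[[0,0,0,0,0,0,0],[0,0,0,-10,0,0,0],[0,0,0,-40,0,0,0],[0,0,0,-75,0,0,0],[0,0,0,-100,0,0,0]]]' | sed -n '2p;4p'
python3 -m pendant '[[[0,-40,0,0,0,0,0],[0,-80,0,0,0,0,0],[0,-120,0,0,0,0,0],[0,-160,0,0,0,0,0],[0,-200,0,0,0,0,0]]]' | sed -n '2p;4p'
python3 -m pendant '[[[0,-40,0,0,0,0,0],[0,-80,0,0,0,0,0],[0,-120,0,0,0,0,0],[0,-160,0,0,0,0,0],[0,-160,0,0,0,0,0]]]' | sed -n '2p;4p'
python3 look.py petri_dish .456 .237 0 m;python3 look.py well_plate .641 .2265 1.659 n
python3 - <<'E'
import cv2
cv2.imwrite('pics/mc.png',cv2.resize(cv2.imread('pics/mscene.png')[190:330,180:500],None,fx=2.4,fy=2.4))
E
```

```text
eef_pos: [0.5145, 0.4224, 0.2889]
wrist_force: [0.8, -0.4, 0.5]
eef_pos: [0.5059, 0.2208, 0.2868]
wrist_force: [0.5, 0.2, -0.0]
eef_pos: [0.5003, 0.057, 0.287]
wrist_force: [0.5, 0.2, 0.0]
petri_dish top [0.4573 0.2388 0.1695] 0.319
petri_dish scene [0.4574 0.2381 0.0983] 0.139
well_plate top [0.6381 0.2272 1.6558] 0.177
well_plate scene [0.6434 0.2292 1.6544] 0.13
```

View pics/mc.png

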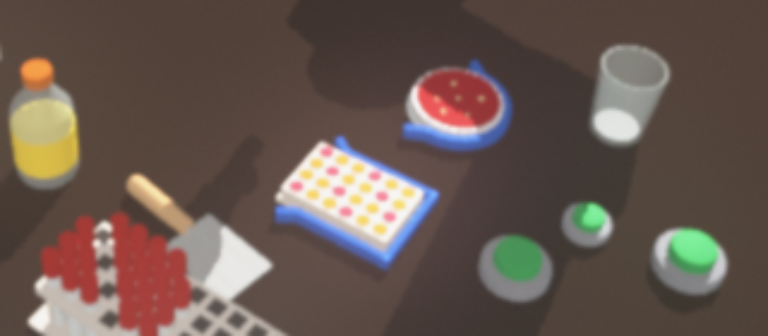

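The picture shows both parts seated, at px (455,100) and (355,195), the small button at (587,222) up again, and the bystanders where they were. The hand is clear, so I'm handing in.

```bash
python3 -c "
from bench import ctrl
print(ctrl.hand_in())"
```

```text
the job is handed in; nothing more can be done
None
```

I pushed the dish and the plate home in their matching nests, pressed the smallest green button fully and released it, and handed the job in; the hand-in returned no verdict.

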